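# Hang the flask weight ring on the J-hook

## Robot

A 6-joint arm with a two-finger parallel gripper is mounted at the origin on the work surface. World frame = base frame: x ahead of the robot, y to its left, z up, the work surface at z = 0. Lengths are in m, angles in rad, forces in N, time in s.
With the tool pointing down it reaches from about 0.4 to 0.925 m from the base axis. Payload 3.4 kg.
Tool frame: the origin (TCP) lies midway between the tips of the shut fingers; the grasp point (between the pads) lies 19 mm behind it; z points along the fingers, y is the direction in which the jaws open and shut (so a half turn about z gives the same grasp; the last joint's range is limited). The gripper opens to 85 mm and grips with 20 to 120 N. Pads are 22 mm wide; open, the fingers measure 114 mm over their backs; the gripper's body (76 mm by 85 mm) begins 54 mm behind the grasp point. The pads swing forward as they close: fully open they stand 13 mm farther back than shut.
Start: joints at [1.115, 0.307, 1.506, -0, 1.328, -0.073], TCP at [0.214, 0.534, 0.231] pointing down, gripper open.
Joint ranges: [-3.12, 3.12], [-1.05, 2.28], [0.14, 2.33], [-1.42, 4.57], [0.1, 2.73], [-2.68, 2.68]. Speed limits (rad/s): [2.57, 2.57, 3.14, 3.14, 3.14, 3.14].

## Interface

Orientations are given as [roll, pitch, yaw] about the fixed x, y, z axes, in that order (R = Rz(yaw) Ry(pitch) Rx(roll)).
In Python, from rig import telemetry, cams, ctrl, nets gives the robot as it stands.
- The arm moves only by the shell command python3 -m pendant 'ROWS' [OPENING] [FORCE]. ROWS is a JSON object of lists of equal length, an entry for each row: "xyz": the shift along the tool's x, y, z in mm, a list of three; "dr": the turn, a rotation vector about the tool's x, y, z in rad, a list of three. In form: {"xyz": [[tx, ty, tz], ...], "dr": [[wx, wy, wz], ...]}. A call has 1 to 10 rows; each row is the pose to reach, as a shift and turn from the pose measured when the call began, along the tool's axes at that moment; what a row does not reach only later rows make up. A row lasts 1/12 s, in which the tool goes at most 41.7 mm and 7.16 degrees, less where a joint would pass 70% of its speed; a pose out of reach is approached as far as the arm can. A call with a gripper value outside its range is refused whole. OPENING is the opening, from -1 (shut) to 1 (fully open), set as the call begins (- or left out, the last holds). The fingers move at their own pace and stop on an object; FORCE is the grip in N (left out, the last holds). Time passes only in rows, so rows that repeat a pose let the fingers close. It gives the time, the measured TCP pose, the force and the opening at its end, in the units of the state.
- telemetry.sense(): the state, without advancing time (a new reading comes with each control period).
- cams.capture(name): name is "scene" or "top"; returns the picture (384x512x3 uint8, red, green, blue); there is no depth.
- cams.camera_model(name): a dict with "fx", "fy", "cx", "cy" (pixels), "D" ([k1, k2, p1, p2, k3] as OpenCV has them; the pictures are not rectified), "camera_from_world" (4x4, takes a point from world to camera coordinates). Camera axes: x right, y up, looking along -z (the intrinsics and any distortion apply to the point x, -y, -z); pixel columns grow to the right and rows downward; lengths in m; the calibration is good to about 2 mm. A picture is of the moment at which its call begins. camera_model takes no time and is no camera call.
- ctrl.finish_job(): hands the job in, once; it reports no verdict.
Trained networks look in the newest picture that a camera, given by its name, has taken for a name from the list of things; names that differ only in an ending like _2 or _b are one class to them, and where a whole thing is asked for, a point or a joint stands for the part that bears it (a point fixed in the world has none). Each returns a list of dicts, best first, with "conf" (0 to 1); they miss things now and then, are a little off and sometimes report something else, mostly with a low value. They report only what shows in the picture. A call takes as long as a camera call. They do not tell look-alikes from the thing itself.
- nets.boxes_of(label, camera): "extent" ([left, top, right, bottom] in pixels, round what is visible of it).
- nets.place_of(label, camera): "pixel" ([column, row] in pixels: a listed point, or the origin of a listed thing).
The state is a dict: "t": time; "joints": joint angles; "qd": joint speeds; "effort": joint torques, N m; "tcp_pos": TCP position; "tool_rot": TCP orientation; "force": force on the tool from outside, world axes, zero at the start; "torque": the same for the moment, N m; "grip_width": finger opening in m.
Only numpy, scipy, OpenCV 4.12 (cv2) and the standard library are available. Lean on these libraries where they do the work, as an engineer would, in place of code of your own. Each camera call takes 0.05 s, during which the arm holds its last target. There are 200 camera calls.

## Task

Two rinsed flask weight rings stand on edge in the draining rack. Lift the larger one out by its rim and hook the rim over the J-hook of the retort stand, so that it hangs freely (a slight sway does not matter) on the straight part of the hook, behind the upturned end. Leave the smaller ring in the rack and do not disturb the dish, flask and beaker.

Things in the scene. Friction and masses are not known exactly. Their poses are not given: they have to be found in the camera images.
- ring_large: the larger weight ring, to be hung: round ring (torus) of lead in black vinyl, 120 mm outside, 88 mm inside diameter, round section 16 mm, 0.44 to 0.7 kg. Origin: centre of its hole; own x axis = ring axis. It starts on edge in an end slot of the rack (x axis level, leaning up to about 5 degrees), centre 67 mm and top of the rim 127 mm above the bench
- ring_small: the smaller weight ring, to be left: the same but 88 mm outside and 56 mm inside diameter, on edge in the other end slot; origin at its centre, 48 mm above the bench
- rack: stainless wire draining rack, 200 mm (its x) by 126 mm (its y), fixed; origin on the bench below its middle. Slots at x = -50, 0 and +50 mm, each between two wire hairpins 21 mm apart inside, 64 mm wide along y, 65 mm high. The rings' axes lie along its x. The large ring clears the hairpins when lifted straight up by 65 mm
- stand: retort stand, fixed: grey base plate 210 x 140 x 12 mm, upright steel rod 12 mm thick and 360 mm high, on it a tight boss head carrying the J-hook. Origin on the bench straight below the hook's seat; its x axis points from the seat to the rod, which stands at x = +95 mm. Boss head: from x = +75 mm, 30 mm high, 26 mm wide, wing screws 30 mm above the arm
- hook_seat (a point): point on the centre line of the J-hook's straight level arm, 235 to 270 mm above the bench (varies; it does not move). The arm is an 8 mm round bar along this point's x: +x leads to the boss head, -x to the open end: straight to x = -30 mm, then curving up to the upturned end at x = -44 mm, its top 34 mm above the centre line. z is up. The large ring hangs with its centre 40 mm below this point
- flask: glass Erlenmeyer flask, 85 mm across the base, 138 mm high, loose; origin at the centre of its underside
- beaker: glass beaker, 68 mm across, 92 mm high, loose; origin at the centre of its underside
- dish: covered Petri dish, 90 mm across, 18 mm high, loose; origin at the centre of its underside
Things that resemble listed ones, but are neither listed nor needed, are in the scene too. Leave any blue look-alike of the ring_large alone.

How it is judged:
By the outcome, as a careful person would: the job done as asked, in the order asked, and still so for the second after the job is handed in, with the robot touching nothing.
It also fails if it takes over 53 s, if anything falls off the work surface, if the arm or the gripper's body presses on something with over 40 N, if the wrist force passes 120 N, or if a joint passes its speed limit or range.

## Working session

There is one attempt and no reset: what is moved stays moved. The work goes in short steps, Python scripts to look and compute and a shell command to move; the robot and the scene stay as the last step left them, time stands still between calls to the robot, and variables do not carry over. Pictures are saved under pics/ and viewed, about 8 in all and at most 12, crops included, and the job is handed in when it is done.

```bash
ls; mkdir -p pics
cat > h.py <<'E'
import numpy as np, cv2
from rig import telemetry, cams, ctrl, nets
from scipy.spatial.transform import Rotation as R
def save(cam,name,crop=None,scale=1):
    im=cams.capture(cam)
    if crop: im=im[crop[1]:crop[3],crop[0]:crop[2]]
    im=cv2.resize(im,None,fx=scale,fy=scale,interpolation=cv2.INTER_CUBIC)
    cv2.imwrite(f'pics/{name}.png',im[:,:,::-1])
def ray(cam,px):
    m=cams.camera_model(cam);K=np.array([[m['fx'],0,m['cx']],[0,m['fy'],m['cy']],[0,0,1]])
    u=cv2.undistortPoints(np.array([[px]],float),K,np.array(m['D'],float))[0,0]
    T=np.array(m['camera_from_world']);Rw=T[:3,:3].T
    d=Rw@np.array([u[0],-u[1],-1.]);return -Rw@T[:3,3],d/np.linalg.norm(d)
def proj(cam,P):
    m=cams.camera_model(cam);K=np.array([[m['fx'],0,m['cx']],[0,m['fy'],m['cy']],[0,0,1]])
    T=np.array(m['camera_from_world']);p=np.atleast_2d(P)@T[:3,:3].T+T[:3,3]
    p=p*[1,-1,-1]
    return cv2.projectPoints(p.reshape(-1,1,3),np.zeros(3),np.zeros(3),K,np.array(m['D'],float))[0][:,0]
def tri(obs):
    A=np.zeros((3,3));b=np.zeros(3);L=[]
    for c,p in obs:
        o,d=ray(c,p);M=np.eye(3)-np.outer(d,d);A+=M;b+=M@o;L.append((o,d))
    P=np.linalg.solve(A,b);return P,[float(np.linalg.norm(np.cross(P-o,d)))*1000 for o,d in L]
def atz(cam,px,z):
    o,d=ray(cam,px);return o+d*(z-o[2])/d[2]
E
python3 - <<'E'
from h import *
np.set_printoptions(precision=4,suppress=True)
for c in('scene','top'):
    save(c,c+'0',scale=1.5); o,d=ray(c,[256,192]);print(c,o,d)
    for l in['ring_large','ring_small','rack','stand','hook_seat','flask','beaker','dish']:
        print(l,[(np.round(q['pixel']).tolist(),round(q['conf'],2)) for q in nets.place_of(l,c)][:4],[(np.round(q['extent']).tolist(),round(q['conf'],2)) for q in nets.boxes_of(l,c)][:4] if l!='hook_seat' else '')
print(telemetry.sense())
E
```

```text
pics
scene [1.1864 0.1192 0.6733] [-0.722  -0.2464 -0.6466]
ring_large [([211.0, 205.0], 0.59), ([131.0, 213.0], 0.57), ([292.0, 233.0], 0.55)] [([113.0, 194.0, 149.0, 235.0], 0.71), ([189.0, 186.0, 238.0, 226.0], 0.65), ([172.0, 248.0, 228.0, 289.0], 0.63)]
ring_small [([221.0, 188.0], 0.56)] [([205.0, 176.0, 240.0, 196.0], 0.66)]
rack [([221.0, 212.0], 0.7)] [([183.0, 182.0, 248.0, 241.0], 0.7)]
stand [([383.0, 243.0], 0.89)] [([351.0, 137.0, 432.0, 287.0], 0.62), ([276.0, 184.0, 306.0, 247.0], 0.47)]
hook_seat [([408.0, 168.0], 0.76)] 
flask [([293.0, 229.0], 0.89)] [([275.0, 182.0, 305.0, 247.0], 0.6)]
beaker [([264.0, 281.0], 0.75)] [([250.0, 245.0, 282.0, 291.0], 0.9)]
dish [([309.0, 200.0], 0.61)] [([301.0, 187.0, 324.0, 210.0], 0.6), ([204.0, 176.0, 240.0, 197.0], 0.42), ([250.0, 244.0, 284.0, 293.0], 0.33)]
top [ 0.5278 -0.0606  1.3321] [ 0.0684  0.0006 -0.9977]
ring_large [([291.0, 132.0], 0.93), ([375.0, 167.0], 0.8), ([310.0, 200.0], 0.6)] [([270.0, 124.0, 313.0, 136.0], 0.86), ([289.0, 192.0, 334.0, 205.0], 0.8), ([368.0, 145.0, 385.0, 190.0], 0.58)]
ring_small [([316.0,
[... 238 characters left out ...]
, 218.0], 0.22)] 
flask [([237.0, 215.0], 0.76), ([316.0, 240.0], 0.18)] [([223.0, 200.0, 250.0, 232.0], 0.8)]
beaker [([238.0, 157.0], 0.66)] [([229.0, 137.0, 252.0, 167.0], 0.82)]
dish [([231.0, 270.0], 0.63)] [([211.0, 252.0, 249.0, 287.0], 0.95)]
{'t': 1.6, 'joints': array([ 1.1155,  0.3068,  1.5064,  0.    ,  1.3284, -0.0735]), 'qd': array([-0.0003,  0.0005,  0.    ,  0.0001, -0.0019, -0.0011]), 'effort': array([ -0.0004, -45.7484, -25.2326,  -0.0001,   0.0012,  -0.    ]), 'tcp_pos': array([0.2142, 0.5336, 0.2313]), 'tool_rot': array([-3.1415, -0.    ,  2.7598]), 'force': array([-0.0304, -0.3191,  1.4055]), 'torque': array([-0.0165, -0.0174, -0.0215]), 'grip_width': 0.08564506797143191}
```

View pics/scene0.png

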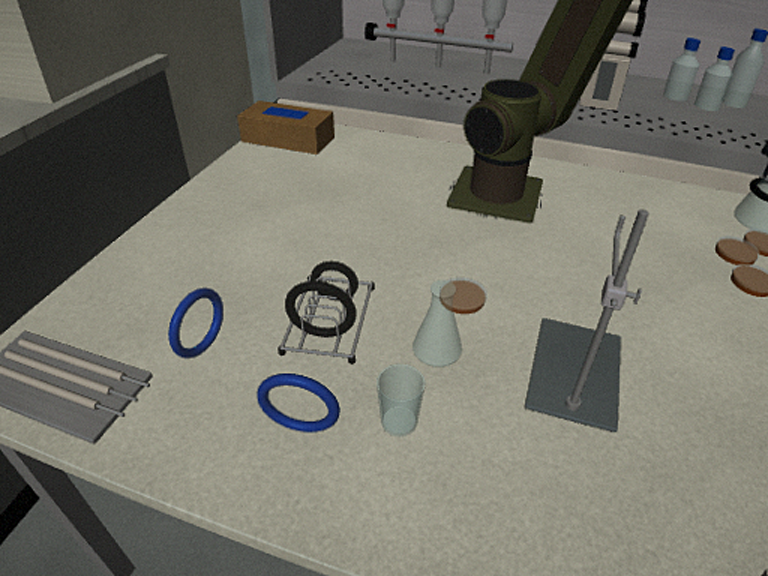

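View pics/top0.png

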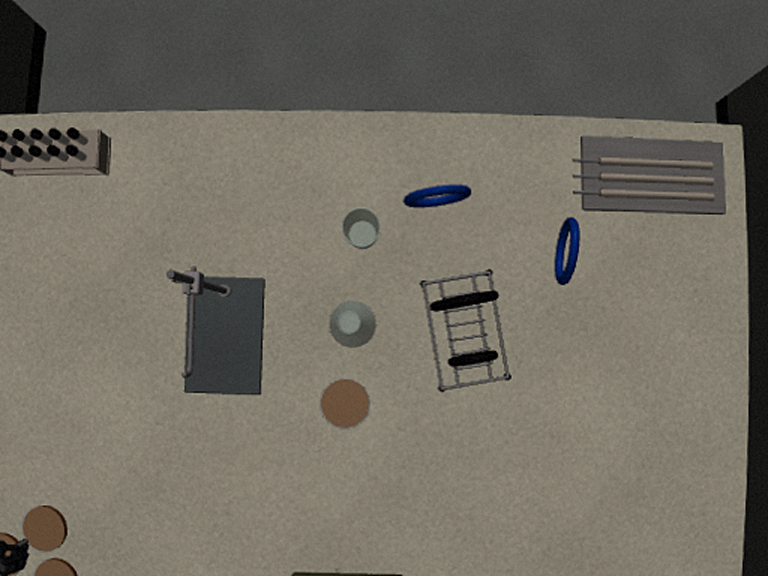

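The black rings in the rack are the listed ones: the large one is at about (309,200) in the raw top picture and (213,205) in scene. The blue ones are look-alikes. The hook arm runs from the boss at about (127,190) to its tip at (124,249) in top. Next I'll triangulate.

Run:
```python
from h import *
np.set_printoptions(precision=4,suppress=True)
print('ring',tri([('scene',[213,205]),('top',[309.5,200])]),tri([('scene',[211,205]),('top',[310,200])]))
print('seat',tri([('scene',[408,168]),('top',[127,227])]))
from scipy.optimize import least_squares
# ring fit: silhouettes of black ring
def outline(c,p):
    x,y,z,yaw,lean,=p
    a=np.array([np.cos(yaw)*np.cos(lean),np.sin(yaw)*np.cos(lean),np.sin(lean)])
    u=np.array([-np.sin(yaw),np.cos(yaw),0]);v=np.cross(a,u)
    t=np.linspace(0,2*np.pi,90,endpoint=False)[:,None]
    s=np.linspace(0,2*np.pi,16,endpoint=False)
    P=[np.array([x,y,z])+(.052+.008*np.cos(k))*(np.cos(t)*u+np.sin(t)*v)+.008*np.sin(k)*a for k in s]
    return proj(c,np.concatenate(P))
def mask(c,p):
    m=np.zeros((384*4,512*4),np.uint8);q=(outline(c,p)*4+1.5).reshape(16,90,2).round().astype(int)
    for i in range(16):
        for j in range(90):
            cv2.fillConvexPoly(m,np.array([q[i,j],q[(i+1)%16,j],q[(i+1)%16,(j+1)%90],q[i,(j+1)%90]]),255)
    return cv2.GaussianBlur(cv2.resize(m,(512,384),interpolation=cv2.INTER_AREA),(0,0),1.5)/255.
obs={}
for c in('scene','top'):
    im=cams.capture(c).astype(float).max(2)
    b=np.clip((95-im)/60,0,1)
    bx=(180,180,250,240) if c=='scene' else (280,180,345,215)
    w=np.zeros_like(b);w[bx[1]:bx[3],bx[0]:bx[2]]=1
    if c=='scene': w[:198,208:]=0   # small ring behind
    obs[c]=(cv2.GaussianBlur(b,(0,0),1.5),w)
def f(p): return np.concatenate([((mask(c,p)-obs[c][0])*obs[c][1]).ravel() for c in obs])
p0=np.r_[tri([('scene',[213,205]),('top',[309.5,200])])[0],0.1,0]
best=min((least_squares(f,p0+[0,0,0,dy,dl],diff_step=2e-3,x_scale=[.01,.01,.01,.1,.1]) for dy in(-.0,.1) for dl in(-.05,.05)),key=lambda r:r.cost)
print(best.x,best.cost,f(p0)@f(p0)/2)
```

```text
ring (array([ 0.5955, -0.1963,  0.0693]), [1.2531926330613588, 1.2531926330614664]) (array([ 0.5963, -0.1994,  0.0688]), [0.6126026173431965, 0.6126026173432482])
seat (array([0.5197, 0.2267, 0.2379]), [0.6658902307466746, 0.6658902307466893])
[ 0.5954 -0.1953  0.0646  0.1741 -0.0383] 21.193006782527355 50.55037831573073
```

Run:
```python
from h import *
a=cams.capture('top');b=cams.capture('scene')
A=cv2.resize(a[165:275,100:185],None,fx=5,fy=5,interpolation=cv2.INTER_CUBIC)
B=cv2.resize(b[130:205,385:445],None,fx=6,fy=6,interpolation=cv2.INTER_CUBIC)
H=np.zeros((550,425+360,3),np.uint8);H[:550,:425]=A;H[:450,425:]=B
cv2.imwrite('pics/hook.png',H[:,:,::-1])
```

```text
(no output)
```

View pics/hook.png

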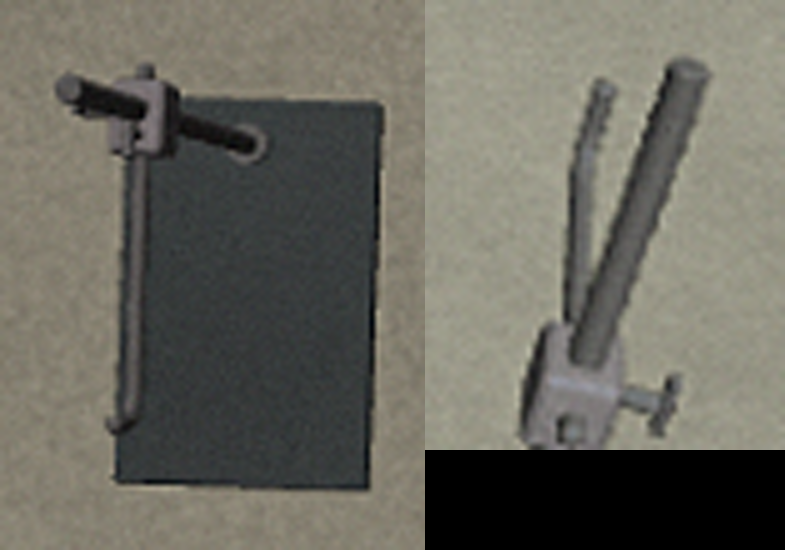

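The crop shows the hook arm nearly along the picture column. Raw positions are: boss exit (127.6,197), bend (125.6,248), tip (123.2,250) in top; bend (411,157), tip (415,144) in scene. I'll fit the stand's pose from these keypoints.

Run:
```python
from h import *
np.set_printoptions(precision=4,suppress=True)
from scipy.optimize import least_squares
K=[((-.044,0,.034),'top',(123.2,249.8)),((-.044,0,.034),'scene',(414.7,144.2)),((-.040,0,0),'scene',(411.3,157.5)),((-.040,0,0),'top',(125.8,248.)),
((.075,0,0),'scene',(409.5,183.3)),((.075,0,0),'top',(127.6,196.5)),((0,0,0),'scene',(408,168)),((0,0,0),'top',(127,227)),
((.095,0,'g'),'top',(150,194.4)),((.095,0,'t'),'top',(114,182.6)),((.095,0,'t'),'scene',(428.7,142))]
def f(p):
    r=[]
    for P,c,o in K:
        z={'g':.012,'t':.36}.get(P[2]) if isinstance(P[2],str) else p[2]+P[2]
        w=[p[0]+P[0]*np.cos(p[3]),p[1]+P[0]*np.sin(p[3]),z]
        r.append(proj(c,w)[0]-o)
    return np.array(r)
s=least_squares(lambda p:f(p).ravel(),[.52,.227,.24,0],loss='soft_l1')
print(s.x);print(f(s.x))
```

```text
[ 0.5141  0.2291  0.2356 -0.012 ]
[[-1.5183  0.0626]
 [-0.6032 -0.8797]
 [-1.5928 -0.0708]
 [ 0.0002 -0.6391]
 [-1.25    5.72  ]
 [ 0.1907 -0.4011]
 [ 1.2583 -0.3933]
 [-0.5655  2.4972]
 [-0.6804 -0.7155]
 [-1.5817 -0.2027]
 [-0.727  -2.4299]]
```

```bash
cat >> h.py <<'E'
def go(*tg):
    s=telemetry.sense();R0=R.from_euler('xyz',s['tool_rot'])
    print('now',np.round(s['tcp_pos'],4),np.round(s['tool_rot'],3),'t',round(s['t'],2),'w',round(s['grip_width'],4),'F',np.round(s['force'],1),'j6',np.round(s['joints'],2))
    for xyz,yaw in tg:
        R1=R.from_euler('xyz',[np.pi,0,yaw])
        print(xyz,'shift',np.round(R0.inv().apply(np.array(xyz)-s['tcp_pos'])*1000,1),'dr',np.round((R0.inv()*R1).as_rotvec(),3))
E
python3 -c "
from h import *
go(((.2142,.5336,.36),2.76),((.42,.142,.36),2.2),((.597,-.195,.2),1.745),((.597,-.195,.36),1.745))"
```

```text
now [0.2143 0.5336 0.2313] [3.142 0.    2.76 ] t 1.8 w 0.0857 F [-0.1  0.1 -0.5] j6 [ 1.12  0.31  1.51 -0.    1.33 -0.07]
(0.2142, 0.5336, 0.36) shift [ 1.000e-01 -0.000e+00 -1.287e+02] dr [ 0.  0. -0.]
(0.42, 0.142, 0.36) shift [-336.8 -286.7 -128.7] dr [0.   0.   0.56]
(0.597, -0.195, 0.2) shift [-626.6 -533.5   31.3] dr [0.    0.    1.015]
(0.597, -0.195, 0.36) shift [-626.6 -533.5 -128.7] dr [0.    0.    1.015]
```

```bash
python3 -m pendant '{"xyz":[[0,0,-40],[0,0,-80],[0,0,-120],[-30,-25,-129],[-60,-51,-129],[-90,-77,-129],[-120,-102,-129],[-150,-128,-129],[-180,-153,-129],[-210,-179,-129]],"dr":[[0,0,0],[0,0,0],[0,0,0],[0,0,0.1],[0,0,0.2],[0,0,0.3],[0,0,0.4],[0,0,0.5],[0,0,0.6],[0,0,0.7]]}' 0.2 60
python3 -c "
from h import *
go(((.597,-.195,.3),1.745),((.597,-.195,.2),1.745))"
```

```text
t: 2.63
tcp_pos: [0.3428, 0.2876, 0.3605]
tool_rot: [3.141, -0.0, 2.055]
force: [0.8, 0.7, 0.3]
grip_width: 0.0515
now [0.3428 0.2876 0.3605] [ 3.141 -0.     2.055] t 2.63 w 0.0515 F [0.8 0.7 0.3] j6 [ 0.6   0.04  1.52 -0.    1.58  0.12]
(0.597, -0.195, 0.3) shift [-545.5    0.    60.5] dr [ 0.001 -0.     0.31 ]
(0.597, -0.195, 0.2) shift [-5.455e+02 -1.000e-01  1.605e+02] dr [ 0.001 -0.     0.31 ]
```

```bash
python3 -m pendant '{"xyz":[[-40,0,0],[-80,0,0],[-120,0,0],[-160,0,0],[-200,0,0],[-240,0,0],[-280,0,0],[-320,0,10],[-360,0,20],[-400,0,30]],"dr":[[0,0,0.03],[0,0,0.06],[0,0,0.09],[0,0,0.12],[0,0,0.15],[0,0,0.18],[0,0,0.21],[0,0,0.24],[0,0,0.27],[0,0,0.31]]}'
python3 -c "
from h import *
go(((.597,-.195,.16),1.745),((.597,-.195,.2),1.745))"
```

```text
t: 3.47
tcp_pos: [0.5298, -0.0684, 0.3305]
tool_rot: [3.14, -0.0, 1.743]
force: [1.3, 0.7, 0.2]
grip_width: 0.0515
now [ 0.5298 -0.0684  0.3305] [ 3.14  -0.     1.743] t 3.47 w 0.0515 F [1.3 0.7 0.2] j6 [-0.21  0.19  1.42  0.    1.53 -0.38]
(0.597, -0.195, 0.16) shift [-136.3   44.1  170.6] dr [ 0.002 -0.    -0.002]
(0.597, -0.195, 0.2) shift [-136.3   44.1  130.6] dr [ 0.002 -0.    -0.002]
```

```bash
python3 -m pendant '{"xyz":[[-34,11,10],[-68,22,20],[-102,33,40],[-136,44,70],[-136,44,105],[-136,44,130],[-136,44,145],[-136,44,145],[-136,44,145],[-136,44,145]],"dr":[[0,0,0],[0,0,0],[0,0,0],[0,0,0],[0,0,0],[0,0,0],[0,0,0],[0,0,0],[0,0,0],[0,0,0]]}'
python3 - <<'E'
from h import *
go(((.597,-.195,.108),1.745))
a=cams.capture('top');b=cams.capture('scene')
H=np.zeros((500,790,3),np.uint8);H[:500,:400]=cv2.resize(a[160:260,270:350],(400,500),interpolation=2);H[:500,400:790]=cv2.resize(b[150:250,180:258],(390,500),interpolation=2)
cv2.imwrite('pics/above.png',H[:,:,::-1])
E
```

```text
t: 4.3
tcp_pos: [0.5978, -0.195, 0.187]
tool_rot: [3.138, 0.001, 1.744]
force: [0.5, -0.3, -0.1]
grip_width: 0.0512
now [ 0.5978 -0.195   0.187 ] [3.138e+00 1.000e-03 1.744e+00] t 4.3 w 0.0512 F [ 0.5 -0.3 -0.1] j6 [-0.38  0.41  1.45  0.    1.27 -0.56]
(0.597, -0.195, 0.108) shift [ 0.2 -1.1 79. ] dr [ 0.004  0.001 -0.001]
```

View pics/above.png

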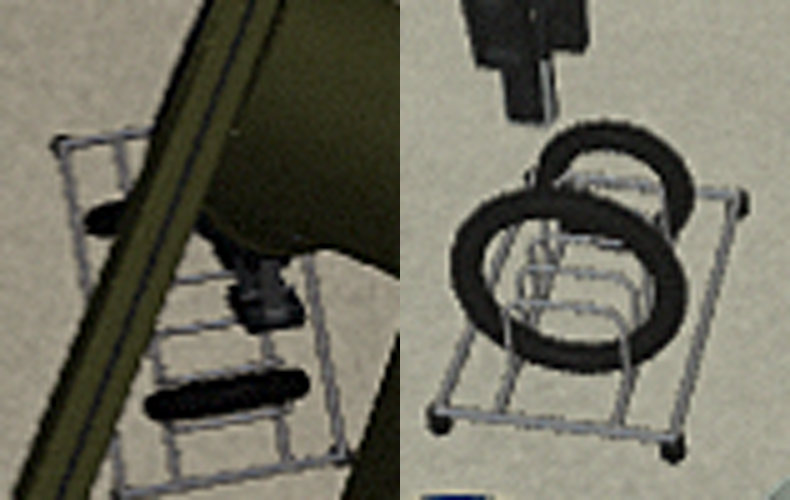

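Run:
```python
from h import *
a=np.array([.985,.174,0])
t=np.array([.5978,-.195,.187+.004])
for n,P in(('fing+',t+a*.033),('tip0',t),('ringtop',np.array([.5974,-.1953,.127])),('ring c',[.5954,-.1953,.067])):
    p=proj('scene',P)[0];print(n,np.round(p,1),'in crop',np.round((p-[180,150])*5+[400,0]))
```

```text
fing+ [204.9 174.7] in crop [525. 123.]
tip0 [208.8 165.9] in crop [544.  79.]
ringtop [210.8 187.6] in crop [554. 188.]
ring c [212.9 205.7] in crop [565. 278.]
```

The gripper tips project where they appear, at crop (530,120), and the ring's top projects onto the rim. I'm descending.

```bash
python3 -m pendant '{"xyz":[[0,-1,20],[0,-1,40],[0,-1,58],[0,-1,70],[0,-1,78],[0,-1,78],[0,-1,78]],"dr":[[0,0,0],[0,0,0],[0,0,0],[0,0,0],[0,0,0],[0,0,0],[0,0,0]]}'
python3 -m pendant '{"xyz":[[0,0,0],[0,0,0],[0,0,0],[0,0,0],[0,0,0],[0,0,0]],"dr":[[0,0,0],[0,0,0],[0,0,0],[0,0,0],[0,0,0],[0,0,0]]}' -1 80
python3 -c "
from h import *
go()"
```

```text
t: 4.98
tcp_pos: [0.5982, -0.1953, 0.1107]
tool_rot: [3.135, 0.003, 1.744]
force: [0.0, 0.6, -0.9]
grip_width: 0.0515
t: 5.48
tcp_pos: [0.5993, -0.1957, 0.1122]
tool_rot: [3.132, 0.004, 1.744]
force: [0.2, 0.0, 6.1]
grip_width: 0.0132
now [ 0.5993 -0.1957  0.1122] [3.132 0.004 1.744] t 5.48 w 0.0132 F [0.2 0.  6.1] j6 [-0.38  0.48  1.55  0.    1.1  -0.56]
```

The width of 13.2 mm is below 16 mm, so the tips hold the rim above its mid-line. I'll reopen and go about 9 mm deeper.

```bash
python3 -m pendant '{"xyz":[[0,0,0],[0,0,0],[0,0,0],[0,0,4],[0,0,9],[0,0,11],[0,0,11],[0,0,11]],"dr":[[0,0,0],[0,0,0],[0,0,0],[0,0,0],[0,0,0],[0,0,0],[0,0,0],[0,0,0]]}' -0.1
python3 -m pendant '{"xyz":[[0,0,0],[0,0,0],[0,0,0],[0,0,0],[0,0,0],[0,0,0]],"dr":[[0,0,0],[0,0,0],[0,0,0],[0,0,0],[0,0,0],[0,0,0]]}' -1 90
python3 -c "
from h import *
go()"
```

```text
t: 6.15
tcp_pos: [0.5989, -0.1955, 0.1006]
tool_rot: [3.134, 0.003, 1.744]
force: [0.8, 1.7, -0.7]
grip_width: 0.0385
t: 6.65
tcp_pos: [0.599, -0.1955, 0.1007]
tool_rot: [3.134, 0.003, 1.744]
force: [-0.2, 0.4, 1.6]
grip_width: 0.0137
now [ 0.599  -0.1955  0.1007] [3.134e+00 3.000e-03 1.744e+00] t 6.65 w 0.0137 F [-0.2  0.4  1.6] j6 [-0.38  0.49  1.56  0.    1.08 -0.56]
```

```bash
python3 -m pendant '{"xyz":[[0,0,0],[0,0,0],[0,0,0],[0,0,-3],[0,0,-6],[0,0,-6],[0,0,-6]],"dr":[[0,0,0],[0,0,0],[0,0,0],[0,0,0],[0,0,0],[0,0,0],[0,0,0]]}' -0.1
python3 -m pendant '{"xyz":[[0,0,0],[0,0,0],[0,0,0],[0,0,0],[0,0,0],[0,0,0]],"dr":[[0,0,0],[0,0,0],[0,0,0],[0,0,0],[0,0,0],[0,0,0]]}' -1 100
python3 -m pendant '{"xyz":[[0,0,-10],[0,0,-30],[0,0,-60],[0,0,-90],[0,0,-90],[0,0,-90]],"dr":[[0,0,0],[0,0,0],[0,0,0],[0,0,0],[0,0,0],[0,0,0]]}'
python3 - <<'E'
from h import *
go()
a=cams.capture('top');b=cams.capture('scene')
H=cv2.resize(b[130:240,160:280],(720,660)[:2],interpolation=2)[:600]
cv2.imwrite('pics/lift.png',H[:,:,::-1])
E
```

```text
t: 7.23
tcp_pos: [0.5992, -0.1956, 0.1072]
tool_rot: [3.133, 0.004, 1.744]
force: [-0.8, -0.8, 0.2]
grip_width: 0.0384
t: 7.73
tcp_pos: [0.5995, -0.1958, 0.1076]
tool_rot: [3.132, 0.004, 1.743]
force: [0.0, 0.3, 4.2]
grip_width: 0.0128
t: 8.23
tcp_pos: [0.5992, -0.1958, 0.1987]
tool_rot: [3.13, 0.006, 1.743]
force: [1.0, 0.5, -7.5]
grip_width: 0.0126
now [ 0.5992 -0.1958  0.1987] [3.13  0.006 1.743] t 8.23 w 0.0126 F [ 1.   0.5 -7.5] j6 [-0.38  0.4   1.44  0.    1.28 -0.56]
```

View pics/lift.png

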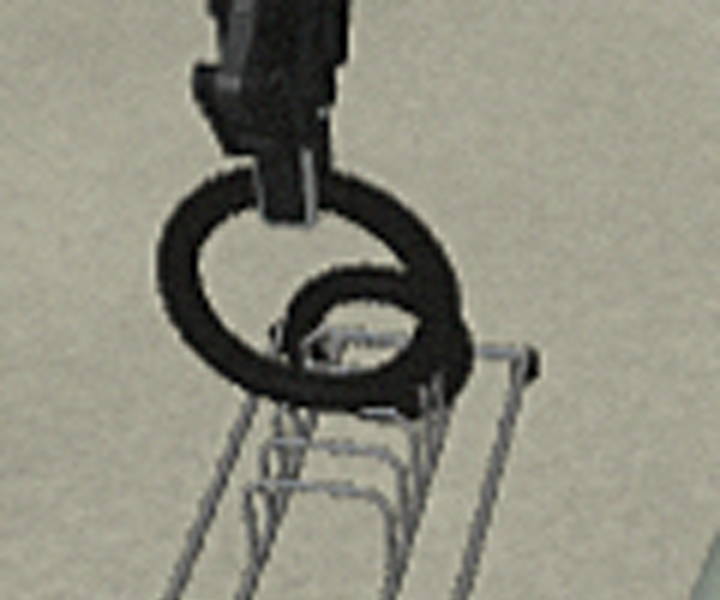

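The lift is clean: force −7.5 N, ring held at the top of its rim at crop (290,190), small ring still in the rack. I'll lift higher and carry it towards the hook's open end.

```bash
python3 -m pendant '{"xyz":[[0,0,-20],[0,0,-45],[0,0,-70],[0,0,-95],[0,0,-105],[0,0,-105],[0,0,-105]],"dr":[[0,0,0],[0,0,0],[0,0,0],[0,0,0],[0,0,0],[0,0,0],[0,0,0]]}'
python3 -c "
from h import *
go(((.43,.0,.305),1.62),((.405,.228,.305),1.558))"
```

```text
t: 8.92
tcp_pos: [0.5954, -0.1944, 0.2985]
tool_rot: [3.138, 0.0, 1.743]
force: [-0.6, 0.2, -6.3]
grip_width: 0.013
now [ 0.5954 -0.1944  0.2985] [3.138 0.    1.743] t 8.92 w 0.013 F [-0.6  0.2 -6.3] j6 [-0.38  0.34  1.29  0.    1.51 -0.56]
(0.43, 0.0, 0.305) shift [ 220.  -129.5   -7. ] dr [0.003 0.    0.123]
(0.405, 0.228, 0.305) shift [ 448.9 -115.    -7. ] dr [0.003 0.    0.185]
```

```bash
python3 -m pendant '{"xyz":[[10,-6,-7],[30,-18,-7],[55,-33,-7],[80,-48,-7],[105,-62,-7],[130,-77,-7],[155,-92,-7],[180,-106,-7],[205,-120,-7],[220,-129,-7]],"dr":[[0,0,0.01],[0,0,0.02],[0,0,0.03],[0,0,0.04],[0,0,0.05],[0,0,0.07],[0,0,0.09],[0,0,0.1],[0,0,0.11],[0,0,0.12]]}'
python3 -c "
from h import *
go(((.405,.228,.305),1.558))"
```

```text
t: 9.75
tcp_pos: [0.4256, 0.0027, 0.3029]
tool_rot: [-3.138, -0.003, 1.623]
force: [-0.0, 0.1, -5.4]
grip_width: 0.0128
now [0.4256 0.0027 0.3029] [-3.138e+00 -3.000e-03  1.623e+00] t 9.75 w 0.0128 F [-0.   0.1 -5.4] j6 [-0.09  0.04  1.66  0.    1.44 -0.15]
(0.405, 0.228, 0.305) shift [226.   -8.7  -1.5] dr [-0.003 -0.003  0.065]
```

```bash
python3 -m pendant '{"xyz":[[15,0,-2],[40,-2,-2],[65,-3,-2],[90,-4,-2],[115,-6,-2],[140,-8,-2],[165,-9,-2],[190,-9,-2],[210,-9,-2],[226,-9,-2]],"dr":[[0,0,0.01],[0,0,0.02],[0,0,0.03],[0,0,0.04],[0,0,0.05],[0,0,0.06],[0,0,0.065],[0,0,0.065],[0,0,0.065],[0,0,0.065]]}'
python3 -m pendant '{"xyz":[[0,0,0],[0,0,0],[0,0,0],[0,0,0]],"dr":[[0,0,0],[0,0,0],[0,0,0],[0,0,0]]}'
python3 - <<'E'
from h import *
go()
a=cams.capture('top');b=cams.capture('scene')
H=np.zeros((560,780,3),np.uint8);H[:560,:350]=cv2.resize(a[180:300,90:165],(350,560),interpolation=2);H[:560,350:780]=cv2.resize(b[90:220,340:440],(430,560),interpolation=2)
cv2.imwrite('pics/appr.png',H[:,:,::-1])
for n,P in(('tip',(.471,.229,.271)),('bend',(.475,.229,.237)),('ringtop',(.405,.228,.323)),('ringbot',(.405,.228,.203))):
    p=proj('scene',P)[0];print(n,np.round((p-[340,90])*[4.3,4.31]+[350,0]))
E
```

```text
t: 10.58
tcp_pos: [0.4021, 0.2292, 0.3036]
tool_rot: [-3.134, -0.001, 1.559]
force: [0.5, 0.3, -5.9]
grip_width: 0.0128
t: 10.92
tcp_pos: [0.4013, 0.2282, 0.3028]
tool_rot: [-3.132, -0.0, 1.559]
force: [0.7, 0.3, -5.5]
grip_width: 0.0126
now [0.4013 0.2282 0.3028] [-3.132 -0.     1.559] t 10.92 w 0.0126 F [ 0.7  0.3 -5.5] j6 [0.42 0.1  1.6  0.   1.45 0.43]
tip [668. 228.]
bend [649. 289.]
ringtop [694.  75.]
ringbot [632. 271.]
```

View pics/appr.png

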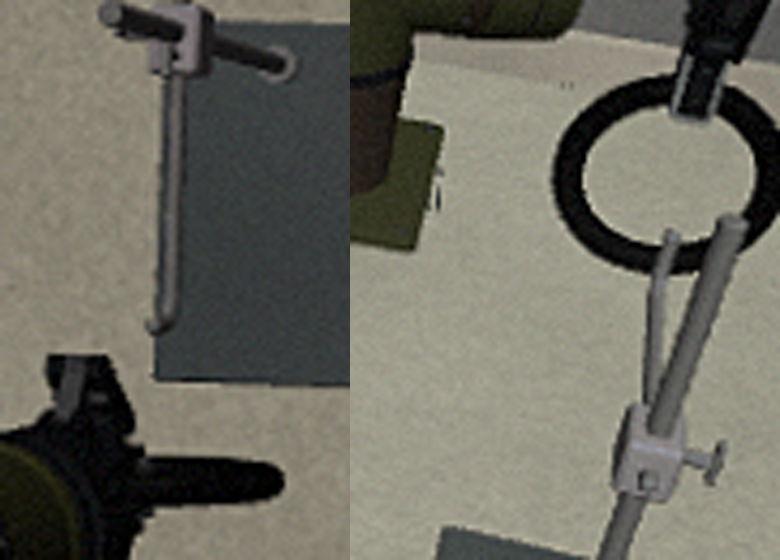

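The ring hangs in front of the hook's upturned end: ring centre about crop (669,172), tip (671,233). I'll fit the ring's pose before inserting.

```bash
cat > fit.py <<'E'
from h import *
from scipy.optimize import least_squares
def mask(c,p):
    x,y,z,yaw,lean=p
    a=np.array([np.cos(yaw)*np.cos(lean),np.sin(yaw)*np.cos(lean),np.sin(lean)])
    u=np.array([-np.sin(yaw),np.cos(yaw),0]);v=np.cross(a,u)
    t=np.linspace(0,2*np.pi,90,endpoint=False)[:,None]
    P=[np.array([x,y,z])+(.052+.008*np.cos(k))*(np.cos(t)*u+np.sin(t)*v)+.008*np.sin(k)*a for k in np.linspace(0,2*np.pi,16,endpoint=False)]
    q=(proj(c,np.concatenate(P))*4+1.5).reshape(16,90,2).round().astype(int)
    m=np.zeros((384*4,512*4),np.uint8)
    for i in range(16):
        for j in range(90):
            cv2.fillConvexPoly(m,np.array([q[i,j],q[(i+1)%16,j],q[(i+1)%16,(j+1)%90],q[i,(j+1)%90]]),255)
    return cv2.GaussianBlur(cv2.resize(m,(512,384),interpolation=cv2.INTER_AREA),(0,0),1.5)/255.
def fit(boxes,p0,excl):
    obs={}
    for c in boxes:
        im=cams.capture(c).astype(float).max(2)
        w=np.zeros_like(im);l,t,r,b=boxes[c];w[t:b,l:r]=1
        for l,t,r,b in excl.get(c,[]): w[t:b,l:r]=0
        obs[c]=(cv2.GaussianBlur(np.clip((80-im)/45,0,1),(0,0),1.5),w)
    f=lambda p:np.concatenate([((mask(c,p)-obs[c][0])*obs[c][1]).ravel() for c in obs])
    r=least_squares(f,p0,diff_step=2e-3,x_scale=[.01,.01,.01,.1,.1])
    return r.x,r.cost,.5*f(np.array(p0))@f(np.array(p0))
E
python3 - <<'E'
from fit import *
np.set_printoptions(precision=4,suppress=True)
print(fit({'scene':(380,100,448,158),'top':(128,268,160,300)},[.4013,.2282,.261,-.012,0.02],{'scene':[(412,85,432,120),(418,136,436,160),(410,140,436,160)]}))
E
```

```text
(array([ 0.3993,  0.231 ,  0.2611, -0.0125,  0.0195]), np.float64(10.646221847146304), np.float64(30.32329771607954))
```

```bash
python3 -m pendant '{"xyz":[[-1,0,3],[-1,0,6],[-1,8,6],[-1,20,6],[-1,32,6],[-1,44,6],[-1,56,6],[-1,64,6],[-1,70,6],[-1,70,6]],"dr":[[0,0,0],[0,0,0],[0,0,0],[0,0,0],[0,0,0],[0,0,0],[0,0,0],[0,0,0],[0,0,0],[0,0,0]]}'
python3 -m pendant '{"xyz":[[0,10,0],[0,20,0],[0,30,0],[0,38,0],[0,44,0],[0,47,0],[0,47,0],[0,47,0],[0,47,0]],"dr":[[0,0,0],[0,0,0],[0,0,0],[0,0,0],[0,0,0],[0,0,0],[0,0,0],[0,0,0],[0,0,0]]}'
python3 - <<'E'
from h import *
go()
a=cams.capture('top');b=cams.capture('scene')
H=np.zeros((560,780,3),np.uint8);H[:560,:350]=cv2.resize(a[160:280,90:165],(350,560),interpolation=2);H[:560,350:780]=cv2.resize(b[90:220,360:460],(430,560),interpolation=2)
cv2.imwrite('pics/ins.png',H[:,:,::-1])
E
```

```text
t: 11.95
tcp_pos: [0.474, 0.2266, 0.2968]
tool_rot: [-3.134, -0.001, 1.557]
force: [-0.5, -1.1, -4.5]
grip_width: 0.0128
t: 12.7
tcp_pos: [0.5204, 0.226, 0.2963]
tool_rot: [-3.134, -0.001, 1.558]
force: [0.3, 0.0, -5.3]
grip_width: 0.0123
now [0.5204 0.226  0.2963] [-3.134e+00 -1.000e-03  1.558e+00] t 12.7 w 0.0123 F [ 0.3  0.  -5.3] j6 [0.33 0.26 1.41 0.   1.48 0.35]
```

View pics/ins.png

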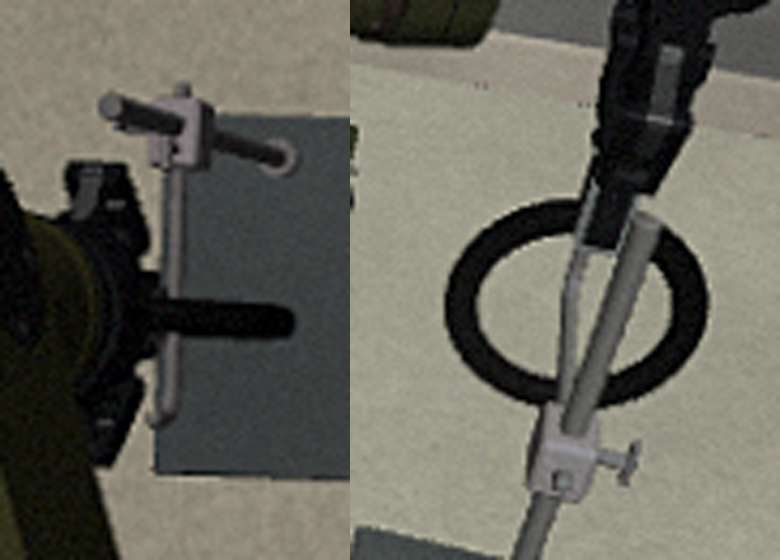

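The ring is threaded: in the top view its rim crosses over the straight arm at crop (172,318), between the bend (160,415) and the boss. Next I'll check the knuckle clearance and fit the ring's pose again.

Run:
```python
from fit import *
np.set_printoptions(precision=4,suppress=True)
for px in((650,195),(625,190),(690,130)):
    q=[360+(px[0]-350)/4.3,90+px[1]/4.31]; o,d=ray('scene',q)
    for x in(.55,.565,.58): print(px,x,o+d*(x-o[0])/d[0])
print(fit({'scene':(378,130,450,190),'top':(130,215,160,245)},[.518,.227,.2547,-.012,0.02],{'scene':[(408,85,440,160),(404,160,424,195)]}))
```

```text
(650, 195) 0.55 [0.55   0.2395 0.3374]
(650, 195) 0.565 [0.565  0.2367 0.3454]
(650, 195) 0.58 [0.58   0.2339 0.3533]
(625, 190) 0.55 [0.55   0.229  0.3376]
(625, 190) 0.565 [0.565  0.2264 0.3455]
(625, 190) 0.58 [0.58   0.2238 0.3534]
(690, 130) 0.55 [0.55   0.2461 0.3703]
(690, 130) 0.565 [0.565  0.2431 0.3775]
(690, 130) 0.58 [0.58   0.2401 0.3846]
(array([ 0.5184,  0.2283,  0.2549, -0.012 ,  0.0204]), np.float64(52.27379956469716), np.float64(56.546188232929865))
```

```bash
python3 -m pendant '{"xyz":[[0,0,6],[0,0,14],[0,0,22],[0,0,30],[0,0,38],[0,0,42],[0,0,44],[0,0,44],[0,0,44],[0,0,44]],"dr":[[0,0,0],[0,0,0],[0,0,0],[0,0,0],[0,0,0],[0,0,0],[0,0,0],[0,0,0],[0,0,0],[0,0,0]]}'
python3 -m pendant '{"xyz":[[0,0,2],[0,0,4],[0,0,4],[0,0,4]],"dr":[[0,0,0],[0,0,0],[0,0,0],[0,0,0]]}'
python3 -m pendant '{"xyz":[[0,0,2],[0,0,3],[0,0,3],[0,0,3]],"dr":[[0,0,0],[0,0,0],[0,0,0],[0,0,0]]}'
```

```text
t: 13.73
tcp_pos: [0.5207, 0.2263, 0.2531]
tool_rot: [-3.135, -0.002, 1.558]
force: [0.5, 0.4, -5.6]
grip_width: 0.0124
t: 14.07
tcp_pos: [0.5206, 0.2262, 0.249]
tool_rot: [-3.135, -0.002, 1.558]
force: [0.9, 0.7, -6.0]
grip_width: 0.0126
t: 14.4
tcp_pos: [0.5204, 0.2262, 0.2458]
tool_rot: [-3.135, -0.001, 1.558]
force: [-0.3, -1.3, -5.0]
grip_width: 0.0127
```

```bash
for i in 1 2; do python3 -m pendant '{"xyz":[[0,0,1],[0,0,2],[0,0,2],[0,0,2]],"dr":[[0,0,0],[0,0,0],[0,0,0],[0,0,0]]}' | grep -E "tcp|force"; done
python3 - <<'E'
from h import *
go()
a=cams.capture('top');b=cams.capture('scene')
H=np.zeros((560,780,3),np.uint8);H[:560,:350]=cv2.resize(a[160:280,90:165],(350,560),interpolation=2);H[:560,350:780]=cv2.resize(b[120:220,370:447],(430,560),interpolation=2)
cv2.imwrite('pics/low.png',H[:,:,::-1])
E
```

```text
tcp_pos: [0.5204, 0.2261, 0.2437]
force: [-0.6, 0.2, -6.2]
tcp_pos: [0.5205, 0.2262, 0.2422]
force: [-0.2, 0.1, -1.2]
now [0.5205 0.2262 0.2422] [-3.135e+00 -2.000e-03  1.558e+00] t 15.07 w 0.0126 F [-0.2  0.1 -1.2] j6 [0.33 0.29 1.5  0.   1.35 0.35]
```

View pics/low.png

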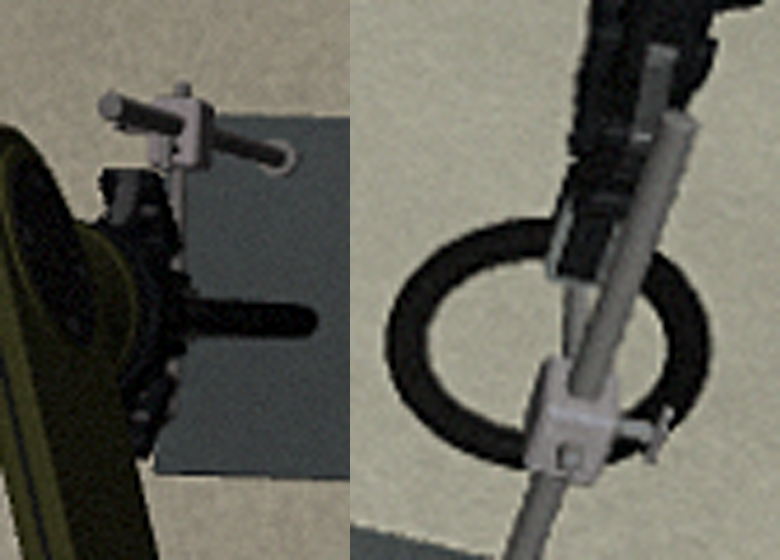

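Force dropped from −6 to −1 N, so the weight is now resting on the hook. I'll open the fingers a little.

```bash
python3 -m pendant '{"xyz":[[0,0,0],[0,0,0],[0,0,0],[0,0,0],[0,0,0]],"dr":[[0,0,0],[0,0,0],[0,0,0],[0,0,0],[0,0,0]]}' -0.35
python3 -m pendant '{"xyz":[[0,0,-1],[0,0,-2],[0,0,-4],[0,0,-6],[0,0,-8],[0,0,-10],[0,0,-10],[0,0,-10]],"dr":[[0,0,0],[0,0,0],[0,0,0],[0,0,0],[0,0,0],[0,0,0],[0,0,0],[0,0,0]]}' -0.25
```

```text
t: 15.58
tcp_pos: [0.5208, 0.2263, 0.2425]
tool_rot: [-3.136, -0.002, 1.558]
force: [0.3, 0.1, 0.1]
grip_width: 0.0279
t: 16.25
tcp_pos: [0.521, 0.2264, 0.2528]
tool_rot: [-3.137, -0.002, 1.558]
force: [-0.8, 0.3, -0.4]
grip_width: 0.0321
```

```bash
python3 -m pendant '{"xyz":[[0,0,-5],[0,0,-12],[0,0,-22],[0,0,-35],[0,0,-50],[0,0,-70],[0,0,-95],[0,0,-120],[0,-10,-135],[0,-30,-140]],"dr":[[0,0,0],[0,0,0],[0,0,0],[0,0,0],[0,0,0],[0,0,0],[0,0,0],[0,0,0],[0,0,0],[0,0,0]]}'
python3 -m pendant '{"xyz":[[20,-30,0],[50,-60,0],[80,-90,0],[110,-110,0],[140,-120,0],[170,-130,0],[170,-130,0],[170,-130,0],[170,-130,0]],"dr":[[0,0,0],[0,0,0],[0,0,0],[0,0,0],[0,0,0],[0,0,0],[0,0,0],[0,0,0],[0,0,0]]}'
python3 - <<'E'
from fit import *
np.set_printoptions(precision=4,suppress=True)
go()
a=cams.capture('top');b=cams.capture('scene')
H=np.zeros((600,790,3),np.uint8);H[:280,:350]=cv2.resize(a[160:280,90:240],(350,280),interpolation=2);H[:560,350:780]=cv2.resize(b[120:220,370:447],(430,560),interpolation=2)
H[290:590,:350]=cv2.resize(b[150:300,160:335],(350,300),interpolation=2)
cv2.imwrite('pics/end.png',H[:,:,::-1])
for i in range(2):
  print(fit({'scene':(370,140,450,220),'top':(95,210,160,245)},[.519,.227,.197,-.012,0.02],{'scene':[(400,150,442,160),(402,160,424,210)]})[0])
for c in('scene','top'):
    c!='x' and cams.capture(c)
    for l in['ring_small','flask','beaker','dish']: print(c,l,[(np.round(q['pixel']).tolist(),round(q['conf'],2)) for q in nets.place_of(l,c)][:2])
E
```

```text
t: 17.08
tcp_pos: [0.4946, 0.2269, 0.3969]
tool_rot: [3.139, -0.004, 1.557]
force: [0.3, 0.6, 0.2]
grip_width: 0.032
t: 17.83
tcp_pos: [0.3671, 0.3985, 0.398]
tool_rot: [3.139, -0.004, 1.557]
force: [-0.3, -0.4, -0.9]
grip_width: 0.0321
now [0.3671 0.3985 0.398 ] [ 3.139 -0.004  1.557] t 17.83 w 0.0321 F [-0.3 -0.4 -0.9] j6 [0.75 0.17 1.28 0.   1.68 0.76]
[ 0.5193  0.2301  0.1957 -0.0107  0.0195]
[ 0.5195  0.2302  0.1958 -0.0128  0.0207]
scene ring_small [([219.0, 186.0], 0.76)]
scene flask [([292.0, 230.0], 0.65)]
scene beaker [([265.0, 280.0], 0.78)]
scene dish [([309.0, 203.0], 0.59)]
top ring_small [([317.0, 242.0], 0.75), ([127.0, 228.0], 0.71)]
top flask [([236.0, 216.0], 0.61)]
top beaker [([243.0, 157.0], 0.8)]
top dish [([231.0, 269.0], 0.77)]
```

View pics/end.png

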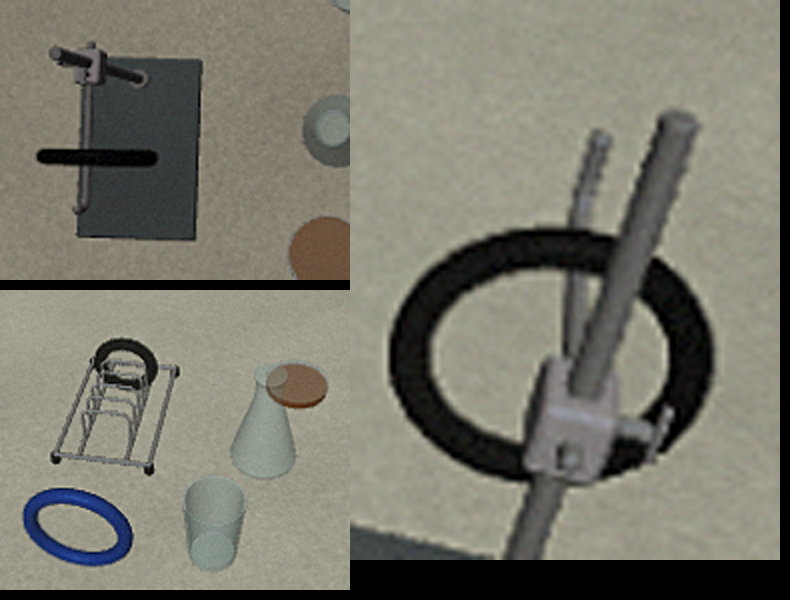

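The ring hangs on the straight part of the hook, crossing the arm at crop (85,157) with the upturned end at (82,208). The small ring, flask, beaker and dish are where they were. I'm handing in.

```bash
python3 -c "
from h import *
print(ctrl.finish_job())"
```

```text
the job is handed in; nothing more can be done
None
```

I lifted the large black ring out of the rack by the top of its rim and threaded it over the upturned end of the J-hook. I then lowered it until the hook took the weight, released it and backed the arm away. The job was handed in at about 18 s of the 53 s allowed.

**Ring:** Two fits in a row put its centre at (0.519, 0.230, 0.196) m. That is about 40 mm below the measured hook seat, on the straight part behind the upturned end, and it was not moving. Wrist force after release was near zero.

**Other things:** The small ring is still in the rack, and the flask and dish show in their earlier places. The blue ring shown in the last picture is untouched; the other one was outside it.

**Where checks disagreed:**
- **Grip:** My first grip read 13 mm on a 16 mm section. I regripped twice, and the width stayed at about 13 mm, so the finger reading is probably a little low. The ring did not slip.
- **Hook height:** Contact came about 3–4 mm higher than my estimate of 0.237 m. Either the hook is slightly higher than measured, or the fingertips touched it first.
- **Beaker:** The network's top-view point for it differed by 5 pixels between the first and last looks. The scene view agreed within 1 pixel, so I took that as network error.

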